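# Hold the argon purge valve open

### The arm

A 7-joint arm with a two-finger parallel gripper is mounted at the origin on the work surface. World frame = base frame: x ahead of the robot, y to its left, z up, the work surface at z = 0. Lengths are in mm, angles in degrees, forces in N, time in s.
With the tool pointing down it reaches from about 425 to 950 mm from the base axis. Payload 16.7 kg.
Tool frame: the origin (TCP) lies between the finger pads; the fingertips stand 25 mm ahead of it and the grasp point (between the pads) lies 6 mm ahead of it; z points along the fingers, y is the direction in which the jaws open and shut (so a half turn about z gives the same grasp; the last joint's range is limited). The gripper opens to 94 mm and grips with 3 to 60 N. Pads are 16 mm wide; open, the fingers measure 119 mm over their backs; the gripper's body (75 mm by 177 mm) begins 78 mm behind the grasp point.
Start: joints at [-71.82, 24.414, 4.234, 92.017, -1.954, 63.644, -3.845], TCP at [303.769, 602.744, 230.467] pointing down, gripper open.
Joint ranges: [-163.25, 163.25], [-28.42, 122.38], [-70.27, 78.77], [12.13, 141.07], [-58.53, 238.53], [9.26, 117.41], [-156.51, 156.51]. Speed limits (degrees/s): [108.29, 108.29, 136.94, 136.94, 172.46, 172.46, 172.46].

### API

Orientations are given as a 3x3 rotation matrix whose columns are the frame's x, y, z axes.
In Python, from plant import state, snapshot, job_done gives the robot as it stands.
- The arm moves only by the tool step_arm, never from a script. Its argument "plan" is a list of rows, each an object of numbers: "jaw": the opening in per cent of the stroke, from 0 (shut) to 100 (fully open); "dx", "dy", "dz": the shift along the tool's x, y, z in cm; "wx", "wy", "wz": the turn, a rotation vector about the tool's x, y, z in rad. A call has 1 to 8 rows; each row shifts and turns the pose as measured when the row begins, along the tool's axes as they then stand; what a row does not reach is not made up. A row lasts 1/8 s, in which the tool goes at most 62.5 mm and 10.7 degrees, less where a joint would pass 70% of its speed; a pose out of reach is approached as far as the arm can. A call with a gripper value outside its range is refused whole. The fingers move at their own pace and stop on an object; the grip force is fixed at half the most. Time passes only in rows, so rows that do not move let the fingers close. It gives the time, the measured TCP pose, the force and the opening at its end, in the units of the state.
- state(): the state, without advancing time (a new reading comes with each control period).
- snapshot(name): name is "scene" or "side" or "wrist"; returns a dict with "color" (420x560x3 uint8, red, green, blue), "K" (3x3 intrinsics, pixels), "k1" (the pictures are not rectified: a ray, as slopes to the right and down, at radius r is drawn at 1 + k1 r^2 times it, then the intrinsics apply), "extrinsics" (4x4, takes a point from camera to world coordinates); the wrist camera has in their place "T_tool_cam" (4x4, takes a point from camera to tool coordinates, whose origin is the TCP and whose axes are the flange's). Camera axes: x right, y down, z forward; pixel columns grow to the right and rows downward; lengths in mm; the calibration is good to about 2 mm. A picture is of the moment at which its call begins: read the wrist's pose just before it. There is no depth.
- job_done(): hands the job in, once; it reports no verdict.
The state is a dict: "t": time; "qpos": joint angles; "joint_velocities": joint speeds; "tau": joint torques, N m; "tcp_pos": TCP position; "eef_rot": TCP orientation; "wrist_force": force on the tool from outside, world axes, zero at the start; "wrist_torque": the same for the moment, N m; "gripper_width": opening from 0.0 (shut) to 1.0 (fully open).
Only numpy, scipy, OpenCV 4.12 (cv2) and the standard library are available. Lean on these libraries where they do the work, as an engineer would, in place of code of your own. Each camera call takes 0.05 s, during which the arm holds its last target. There are 200 camera calls.

### The job

The spectrometer's argon line has to be purged at the spring-return valve on the bench. First lift the amber volumetric flask out of the lever's sweep and stand it upright in the white tray, setting it down rather than letting it drop; only then flip the red safety catch all the way back off the lever, and pull the blue lever through its quarter turn to the open stop. The valve springs shut when released, so finish still holding the lever open with the gripper; leave the clear flask, tip box, reagent jar and beaker where they stand.

Things in the scene. Friction and masses are not known exactly. Their poses are not given: they have to be found in the camera images.
- station: Argon purge station fixed on the bench; origin under the valve stem. Gas line along its x, 48 mm high: vent silencer at -x, gauge (150 mm high) at x = 135. Base plate x -150 to 210, y -45 to 45, 8 mm thick. Ball valve with dark spring drum, 54 mm across, top 97 mm high; steel catch bracket under the lever, top 91 mm, reaching to y = 80 (x -8 to 28).
- lever_axis (a point): Where the vertical stem axis crosses the middle of the lever's thickness, 105 mm above the bench; fixed to the station, axes parallel to the station's.
- lever (a joint): Lever angle about the vertical stem. 0 = closed, lever along the station's +y, across the line; grows counter-clockwise seen from above to the stop at 1.571 = open, lever along the station's -x, in line with the line. A spring always drives it shut: 0.4 N m at 0, 1.03 N m at 1.571 (3.5 to 8.5 N at the grip). With the catch down, its tooth stops the lever after about 0.1 rad.
- lever_grip (a point): Middle of the lever's blue sleeve, 122.5 mm from the stem axis, 105 mm above the bench; turns with the lever, its y axis along the lever away from the stem. Sleeve 24 mm wide, 14 thick, 85 long, ending 165 mm from the stem; nearer the stem a bare bar 20 x 6 mm, hub and nut up to 121 mm high. At least 35 mm of free air below the sleeve.
- catch_hinge (a point): Middle of the catch's hinge pin, fixed to the station at x = 22, y = 55 mm, 101 mm high; the pin lies along the station's y axis, on the lever's +x side when closed.
- catch (a joint): Angle of the red safety catch. 0 = down, hooked over the lever with its tooth on the lever's -x side; grows as the nose is lifted and thrown over to the station's +x, to its stop at 1.9, leaning back past upright. It stays where it is left (hinge friction 0.035 N m). Starts between 0 and 0.08.
- catch_tab (a point): Centre of the finger roll at the red catch's nose: 12 mm thick, 26 mm wide along the station's y, to be taken by its two ends or pushed up from below. When down it is 60 mm to the station's -x side of the hinge pin and 18 mm above it (119 mm above the bench); it moves on a circle of 62.6 mm radius about the pin. The catch's plate is 22 mm wide.
- flask_centre (a point): Amber glass volumetric flask, blue stopper, about 160 g, loose, standing on the bench in the lever's sweep. This point is on its axis half-way up, 90 mm above its underside; z along the axis. Bulb 60 mm across, foot 42, slim neck 14 mm across from 80 to 160 mm above the underside, stopper 20 mm across up to 182 mm.
- flask: The same amber flask; origin at the centre of its underside.
- tray: White plastic tray fixed on the bench, 230 (along its x) x 150 (along its y) x 25 mm high outside, walls and floor 4 mm thick, open on top. Origin at the centre of its underside. One clear flask stands in its half towards -x; the half towards +x is free.
- clear_flask_centre (a point): Clear flask with a green stopper, same shape and size as the amber one, standing in the tray: leave it. This point is half-way up, 90 mm above its underside.
- tip_box: Green pipette tip box with a paler green lid, 124 x 89 x 58 mm, loose: leave it. Origin at the centre of its underside.
- reagent: Amber reagent jar with a blue cap, 60 mm across, 120 mm high, loose: leave it. Origin at the centre of its underside.
- beaker: Glass beaker, 68 mm across, 90 mm high, loose: leave it. Origin at the centre of its underside.
Things that resemble listed ones, but are neither listed nor needed, are in the scene too. What is shaped like the flask but pink or yellow is not meant.

How it is judged (in metres and radians):
On the way, in this order (a step that is already met when the one before it is completed fails the run):
1. the amber flask stands upright in the tray, let go, the catch still down (x of flask_centre in the frame of tray between -0.085 and 0.085 m and y of flask_centre in the frame of tray between -0.045 and 0.045 m and z of flask_centre in the frame of tray between 0.086 and 0.102 m and angle between flask_centre's own z axis and vertical below 0.15 rad and contact force between flask and the fingers below 0.05 N and linear speed of flask below 0.03 m/s and value of joint catch below 0.5 rad), for 0.2 s.
2. the catch is flipped back while the lever is still closed (value of joint catch above 1.5 rad and value of joint lever below 0.15 rad), for 0.2 s.
3. the lever is pulled open by the gripper (value of joint lever above 1.4 rad and contact force between lever and the fingers above 1 N), for 0.3 s.
At the end, for the whole second after the job is handed in: The gripper holds the lever at 1.40 rad or more (open stop at 1.571) with at least 1 N between fingers and lever, the catch is back at 1.5 rad or more, and the amber flask stands at rest in the tray, on its floor and within 0.15 rad of upright (all of step 3 and value of joint catch above 1.5 rad and x of flask_centre in the frame of tray between -0.085 and 0.085 m and y of flask_centre in the frame of tray between -0.045 and 0.045 m and z of flask_centre in the frame of tray between 0.086 and 0.102 m and angle between flask_centre's own z axis and vertical below 0.15 rad and linear speed of flask below 0.03 m/s); the arm keeps its last pose, push and grip.
It fails at once if the amber flask is tipped over (more than 0.8 rad) (angle between flask_centre's own z axis and vertical above 0.8 rad).
It fails at once if the amber flask is let fall (drop of about 20 mm or more) (contact force between flask and the fingers below 0.01 N and height (world z) of flask_centre above 0.11 m and linear speed of flask above 0.35 m/s).
It fails at once if the lever strikes the amber flask (contact force between lever and flask above 2 N).
It fails at once if a bystander is moved by more than 30 mm or tipped (distance of any of clear_flask_centre, tip_box, reagent, beaker from where it was at the start of the episode above 0.03 m or angle between any of clear_flask_centre, tip_box, reagent, beaker's own z axis and vertical above 0.4 rad).
It also fails if it takes over 67 s, if anything falls off the work surface, if the arm or the gripper's body presses on something with over 40 N, if the wrist force passes 120 N, or if a joint passes its speed limit or range.

## Working session

There is one attempt and no reset: what is moved stays moved. The work goes in short steps, Python scripts to look and compute and a tool call to move; the robot and the scene stay as the last step left them, time stands still between calls to the robot, and variables do not carry over. Pictures are saved under pics/ and viewed, about 8 in all and at most 12, crops included, and the job is handed in when it is done.

Besides the shell and the picture viewer there is one more tool, called after "Call:" as name(argument=value, ...), one argument or row to a line, values as JSON. step_arm: Moves the arm, as the interface text tells. Its arguments: {"type":"object","properties":{"plan":{"type":"array"}},"required":["plan"]}

```bash
mkdir -p pics; ls; cat > h.py <<'E'
import numpy as np, cv2
from plant import state, snapshot, job_done
def save(name,fn):
    s=snapshot(name); cv2.imwrite('pics/'+fn,s['color'][:,:,::-1]); np.save('pics/'+fn[:-4]+'.npy',{k:v for k,v in s.items()},allow_pickle=True); return s
def load(fn): return np.load('pics/'+fn+'.npy',allow_pickle=True).item()
def ray(s,uv,T=None):
    K=np.array(s['K']); k1=s['k1']
    d=np.linalg.inv(K)@np.array([uv[0],uv[1],1.]); p=d[:2].copy()
    for _ in range(30): p=d[:2]/(1+k1*(p@p))
    T=np.array(s['extrinsics'] if T is None else T); v=T[:3,:3]@np.array([p[0],p[1],1.]); return T[:3,3],v/np.linalg.norm(v)
def atz(s,uv,z,T=None):
    o,v=ray(s,uv,T); return o+v*(z-o[2])/v[2]
def proj(s,P,T=None):
    T=np.array(s['extrinsics'] if T is None else T); c=T[:3,:3].T@(np.array(P,float)-T[:3,3]); p=c[:2]/c[2]; p=p*(1+s['k1']*(p@p)); K=np.array(s['K']); return (K@np.array([p[0],p[1],1]))[:2]
def tri(rays):
    A=np.zeros((3,3));b=np.zeros(3)
    for o,v in rays:
        M=np.eye(3)-np.outer(v,v);A+=M;b+=M@o
    x=np.linalg.solve(A,b); return x,[np.linalg.norm((np.eye(3)-np.outer(v,v))@(x-o)) for o,v in rays]
E
python3 - <<'E'
from h import *
a=save('scene','a.png');b=save('side','b.png')
for s in(a,b): print(np.round(s['extrinsics'],3),s['K'],s['k1'])
s=state();print(s['t'],s['tcp_pos'],s['eef_rot'],s['wrist_force'])
E
```

```text
pics
[[-5.530000e-01  5.370000e-01 -6.370000e-01  1.405003e+03]
 [ 8.330000e-01  3.360000e-01 -4.400000e-01  5.928880e+02]
 [-2.200000e-02 -7.740000e-01 -6.330000e-01  9.315430e+02]
 [ 0.000000e+00  0.000000e+00  0.000000e+00  1.000000e+00]] [[526.05379826   0.         280.27773608]
 [  0.         526.05379826 203.49254391]
 [  0.           0.           1.        ]] 0.0051052988060035845
[[ 7.87000e-01 -3.29000e-01  5.22000e-01 -2.02200e+00]
 [-6.17000e-01 -4.37000e-01  6.55000e-01 -7.36817e+02]
 [ 1.30000e-02 -8.37000e-01 -5.47000e-01  7.07249e+02]
 [ 0.00000e+00  0.00000e+00  0.00000e+00  1.00000e+00]] [[510.22769016   0.         282.97523057]
 [  0.         510.22769016 216.92481092]
 [  0.           0.           1.        ]] -0.1784706679948156
0.1 [303.6124357  602.4194087  229.80728838] [[-8.92994168e-01  4.50067973e-01 -4.86198465e-04]
 [ 4.50068227e-01  8.92993420e-01 -1.15868908e-03]
 [-8.73168144e-05 -1.25352507e-03 -9.99999211e-01]] [-0.15704836  0.32309103 -0.00415928]
```

View pics/a.png

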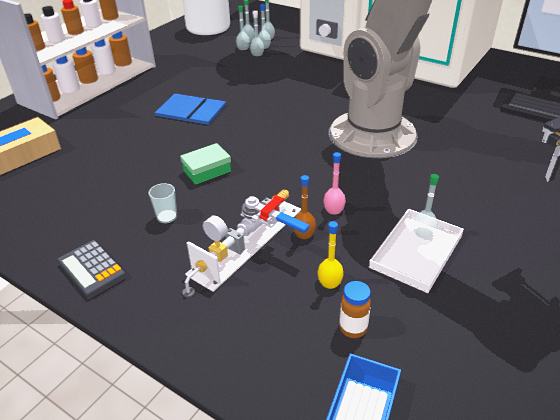

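View pics/b.png

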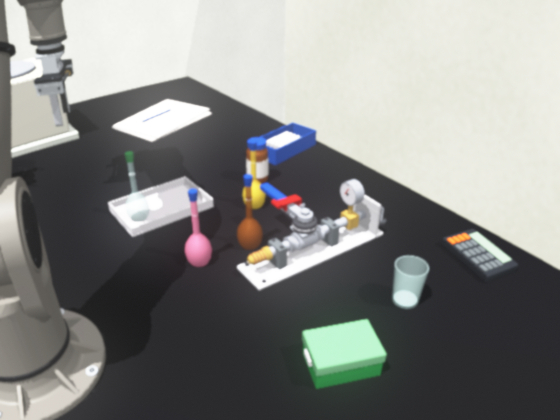

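Scene view: three flask shapes have blue stoppers. The amber one is at (304,222), between the lever and the pink one at (335,198); the yellow one is at (330,270). In the side view the amber one is at (249,232). I'll enlarge both views to confirm this and to pick points on the station.

```bash
python3 - <<'E'
from h import *
a=cv2.imread('pics/a.png')[140:305,175:475];b=cv2.imread('pics/b.png')[140:290,100:400]
A=cv2.resize(a,(780,int(165*2.6)),interpolation=cv2.INTER_CUBIC)
B=cv2.resize(b,(800,400),interpolation=cv2.INTER_CUBIC)
cv2.imwrite('pics/ca.png',A);cv2.imwrite('pics/cb.png',B)
E
```

```text
(no output)
```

View pics/ca.png

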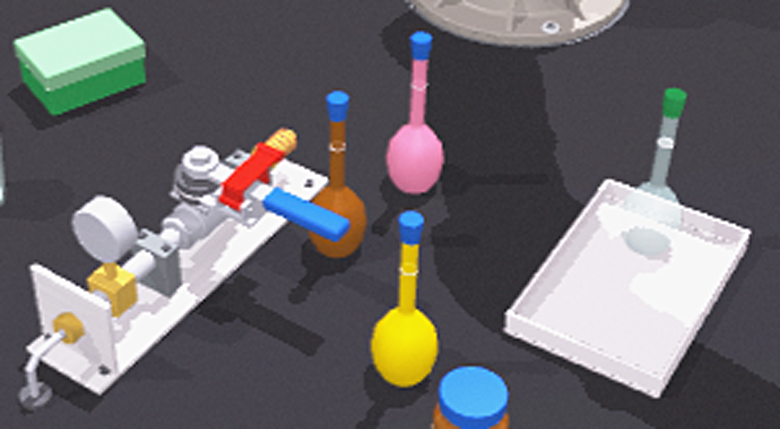

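View pics/cb.png

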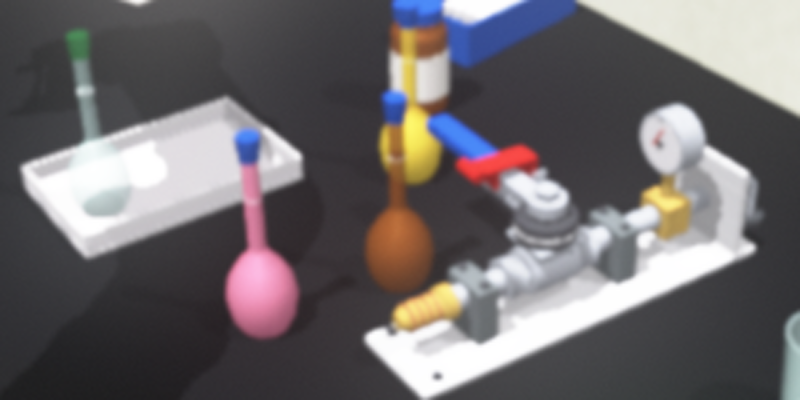

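The crops show the amber flask beside the lever's +y/−x side (ca 338,225; cb 398,250), with the pink and yellow ones separate from it. The catch is down over the lever, and the tray's free half is clear. Next I'll fit the poses.

```bash
cat > fit.py <<'E'
from h import *
from scipy.optimize import least_squares
a=load('a');b=load('b')
ca=lambda x,y:(175+x/2.6,140+y/2.6); cb=lambda x,y:(100+x*.375,140+y*.375)
def fit(obs,x0):
    def r(p):
        c,s=np.cos(p[2]),np.sin(p[2]);o=[]
        for S,uv,P in obs:
            o+=list(proj(S,[p[0]+c*P[0]-s*P[1],p[1]+s*P[0]+c*P[1],P[2]])-uv)
        return np.array(o)
    q=least_squares(r,x0,loss='soft_l1',x_scale=[100,100,1]); return q.x,r(q.x).reshape(-1,2)
st=[(a,ca(100,392),(210,45,8)),(a,ca(328,180),(-150,45,8)),(a,ca(201,152),(0,0,121)),(a,ca(341,228),(0,165,105)),
 (b,cb(425,398),(-150,-45,8)),(b,cb(367,338),(-150,45,8)),(b,cb(755,248),(210,-45,8)),(b,cb(548,185),(0,0,121)),(b,cb(438,123),(0,165,105))]
n=atz(a,ca(201,152),121);t=atz(a,ca(341,228),105);d=t-n
p,r=fit(st,[n[0],n[1],np.arctan2(d[1],d[0])-np.pi/2]);print('station',p.round(3),np.degrees(p[2]));print(r.round(1))
C=[ca(607,182),ca(749,233),ca(657,388),ca(506,326)];W=[atz(a,u,25) for u in C];print('tray',np.round(W,0),[np.linalg.norm(W[i]-W[i-1]).round() for i in range(4)])
D=[cb(228,100),cb(300,156),cb(90,245),cb(25,170)];print(np.round([atz(b,u,25) for u in D],0))
for n,A,B in (('amber',(338,106),(395,107)),('clear',(674,103),(79,44)),('pink',(421,45),(247,147)),('yellow',(411,228),(405,12))):
    x,e=tri([ray(a,ca(*A)),ray(b,cb(*B))]);print(n,x.round(1),np.round(e,1))
print('bulbs',atz(a,ca(338,222),32),atz(b,cb(399,250),32))
E
python3 fit.py
```

```text
station [ 6.11589e+02 -4.34530e+01 -3.80000e-02] -2.2001788453902336
[[-0.8 -0.8]
 [-1.2 -1.5]
 [-1.6 -0.3]
 [ 0.3  0.6]
 [ 0.2 -1. ]
 [-0.9 -0.9]
 [-0.  -1.6]
 [-0.1  1. ]
 [-1.7 -0.6]]
tray [[336. 267.  25.]
 [335. 414.  25.]
 [571. 413.  25.]
 [574. 270.  25.]] [np.float64(238.0), np.float64(147.0), np.float64(236.0), np.float64(143.0)]
[[556. 401.  25.]
 [557. 259.  25.]
 [327. 241.  25.]
 [329. 399.  25.]]
amber [538.5  66.7 171. ] [1.4 1.4]
clear [377.  327.7 174.7] [1.4 1.4]
pink [411.   83.8 171. ] [1.4 1.4]
yellow [648.9 207.  171.6] [0.2 0.2]
bulbs [540.86731914  70.91360199  32.        ] [537.10181513  62.21187831  32.        ]
```

Call:
step_arm(
  plan=[
    {"dz":-5,"jaw":70},
    {"dx":-4.5,"dy":-3.7},
    {"dx":-4.5,"dy":-3.7},
    {"dx":-4.5,"dy":-3.7},
    {"dx":-4.5,"dy":-3.7},
    {"dx":-4.5,"dy":-3.7},
    {"dx":-4.5,"dy":-3.7},
    {"dx":-4.5,"dy":-3.7},
  ],
)

```text
$.plan[0]: bad value
```

```bash
cat > g.py <<'E'
import sys
from h import *
# usage: g.py x y z heading(deg, of tool y)
def go(x,y,z,hd=None):
    s=state();R=np.array(s['eef_rot']);p=np.array(s['tcp_pos'])
    d=R.T@(np.array([x,y,z])-p)/10
    h=np.degrees(np.arctan2(R[1,1],R[0,1]))
    # tool z down: +wz turns heading negative
    print('t',round(s['t'],2),'tcp',p.round(1),'hd',round(h,1),'tilt z',R[:,2].round(3),'F',np.round(s['wrist_force'],1),'w',round(s['gripper_width'],3),'q7',round(s['qpos'][6],1))
    print('d cm',d.round(2), 'wz',None if hd is None else round(-np.radians(hd-h),3), 'd norm',np.linalg.norm(d).round(1))
if __name__=='__main__': go(*map(float,sys.argv[1:]))
E
python3 g.py 538.5 66.7 240
```

```text
t 0.1 tcp [303.6 602.4 229.8] hd 63.3 tilt z [-0.    -0.001 -1.   ] F [-0.2  0.3 -0. ] w 0.999 q7 -3.8
d cm [-45.09 -37.27  -0.97] wz None d norm 58.5
```

Call:
step_arm(
  plan=[
    {"jaw":70,"dx":0,"dy":0,"dz":-5,"wx":0,"wy":0,"wz":0},
    {"jaw":70,"dx":-4.5,"dy":-3.7,"dz":0,"wx":0,"wy":0,"wz":0},
    {"jaw":70,"dx":-4.5,"dy":-3.7,"dz":0,"wx":0,"wy":0,"wz":0},
    {"jaw":70,"dx":-4.5,"dy":-3.7,"dz":0,"wx":0,"wy":0,"wz":0},
    {"jaw":70,"dx":-4.5,"dy":-3.7,"dz":0,"wx":0,"wy":0,"wz":0},
    {"jaw":70,"dx":-4.5,"dy":-3.7,"dz":0,"wx":0,"wy":0,"wz":0},
    {"jaw":70,"dx":-4.5,"dy":-3.7,"dz":0,"wx":0,"wy":0,"wz":0},
    {"jaw":70,"dx":-4.5,"dy":-3.7,"dz":0,"wx":0,"wy":0,"wz":0},
  ],
)

```text
t: 1.1
tcp_pos: [470.3, 221.4, 279.4]
eef_rot: [[-0.896, 0.443, -0.003], [0.443, 0.896, -0.004], [0.001, -0.005, -1.0]]
wrist_force: [0.3, 0.5, 0.9]
gripper_width: 0.697
```

```bash
python3 g.py 538.5 66.7 280
```

```text
t 1.1 tcp [470.3 221.4 279.4] hd 63.7 tilt z [-0.003 -0.004 -1.   ] F [0.3 0.5 0.9] w 0.697 q7 33.6
d cm [-12.97 -10.84  -0.03] wz None d norm 16.9
```

Call:
step_arm(
  plan=[
    {"jaw":70,"dx":-4.5,"dy":-3.7,"dz":0,"wx":0,"wy":0,"wz":0},
    {"jaw":70,"dx":-4.5,"dy":-3.7,"dz":0,"wx":0,"wy":0,"wz":0},
    {"jaw":70,"dx":-3.5,"dy":-3,"dz":0,"wx":0,"wy":0,"wz":0},
    {"jaw":70,"dx":0,"dy":0,"dz":0,"wx":0,"wy":0,"wz":0},
  ],
)

```text
t: 1.6
tcp_pos: [538.1, 62.7, 279.7]
eef_rot: [[-0.894, 0.449, -0.003], [0.449, 0.893, -0.004], [0.0, -0.005, -1.0]]
wrist_force: [-0.2, 0.4, -0.1]
gripper_width: 0.698
```

```bash
python3 g.py 538.5 66.7 280; python3 - <<'E'
from h import *
s=state();w=save('wrist','w1.png')
T=np.eye(4);T[:3,:3]=s['eef_rot'];T[:3,3]=s['tcp_pos'];T=T@np.array(w['T_tool_cam']);np.save('pics/w1T.npy',T)
print(T.round(2))
for P in ([538.5,66.7,182],[538.5,66.7,0]): print(proj(w,P,T))
E
```

```text
t 1.6 tcp [538.1  62.7 279.7] hd 63.3 tilt z [-0.003 -0.004 -1.   ] F [-0.2  0.4 -0.1] w 0.698 q7 54.1
d cm [ 0.15  0.38 -0.04] wz None d norm 0.4
[[ 4.5000e-01  8.7000e-01  2.1000e-01  4.7704e+02]
 [ 8.9000e-01 -4.4000e-01 -1.1000e-01  9.4160e+01]
 [-0.0000e+00  2.4000e-01 -9.7000e-01  4.3406e+02]
 [ 0.0000e+00  0.0000e+00  0.0000e+00  1.0000e+00]]
[286.01521403 215.40769175]
[284.52795624 181.29407323]
```

View pics/w1.png

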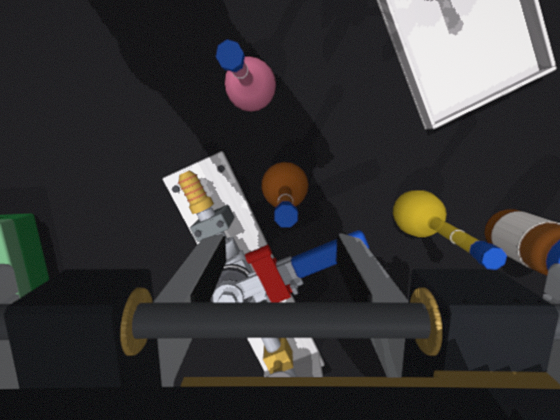

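The wrist view shows the amber flask's blue stopper at (286,215), exactly where the measurement predicted, so I'm descending.

Call:
step_arm(
  plan=[
    {"jaw":70,"dx":0.15,"dy":0.4,"dz":3,"wx":0,"wy":0,"wz":0},
    {"jaw":70,"dx":0,"dy":0,"dz":4,"wx":0,"wy":0,"wz":0},
    {"jaw":70,"dx":0,"dy":0,"dz":4,"wx":0,"wy":0,"wz":0},
    {"jaw":70,"dx":0,"dy":0,"dz":3,"wx":0,"wy":0,"wz":0},
    {"jaw":70,"dx":0,"dy":0,"dz":1,"wx":0,"wy":0,"wz":0},
    {"jaw":70,"dx":0,"dy":0,"dz":0,"wx":0,"wy":0,"wz":0},
  ],
)

```text
t: 2.4
tcp_pos: [536.0, 75.9, 125.6]
eef_rot: [[-0.898, 0.439, -0.003], [0.439, 0.898, -0.001], [0.003, -0.002, -1.0]]
wrist_force: [0.2, -0.7, 1.6]
gripper_width: 0.696
```

```bash
python3 g.py 538.5 66.7 128
```

```text
t 2.4 tcp [536.   75.9 125.6] hd 63.9 tilt z [-0.003 -0.001 -1.   ] F [ 0.2 -0.7  1.6] w 0.696 q7 58.4
d cm [-0.63 -0.72 -0.24] wz None d norm 1.0
```

Call:
step_arm(
  plan=[
    {"jaw":70,"dx":-0.6,"dy":-0.7,"dz":-0.2,"wx":0,"wy":0,"wz":0},
    {"jaw":70,"dx":0,"dy":0,"dz":0,"wx":0,"wy":0,"wz":0},
  ],
)

```text
t: 2.65
tcp_pos: [539.6, 66.9, 129.8]
eef_rot: [[-0.899, 0.439, -0.001], [0.439, 0.899, -0.0], [0.001, -0.0, -1.0]]
wrist_force: [-0.4, -0.6, -0.3]
gripper_width: 0.7
```

```bash
python3 g.py 538.5 66.7 128
```

```text
t 2.65 tcp [539.6  66.9 129.8] hd 64.0 tilt z [-0.001 -0.    -1.   ] F [-0.4 -0.6 -0.3] w 0.7 q7 59.4
d cm [ 0.09 -0.07  0.18] wz None d norm 0.2
```

Call:
step_arm(
  plan=[
    {"jaw":30,"dx":0,"dy":0,"dz":0,"wx":0,"wy":0,"wz":0},
    {"jaw":30,"dx":0,"dy":0,"dz":0,"wx":0,"wy":0,"wz":0},
    {"jaw":0,"dx":0,"dy":0,"dz":0,"wx":0,"wy":0,"wz":0},
    {"jaw":0,"dx":0,"dy":0,"dz":0,"wx":0,"wy":0,"wz":0},
    {"jaw":0,"dx":0,"dy":0,"dz":0,"wx":0,"wy":0,"wz":0},
    {"jaw":0,"dx":0,"dy":0,"dz":0,"wx":0,"wy":0,"wz":0},
  ],
)

```text
t: 3.4
tcp_pos: [540.2, 67.1, 131.1]
eef_rot: [[-0.898, 0.439, 0.001], [0.439, 0.898, 0.001], [-0.001, 0.001, -1.0]]
wrist_force: [-0.9, -0.2, 0.9]
gripper_width: 0.2
```

Call:
step_arm(
  plan=[
    {"jaw":0,"dx":0,"dy":0,"dz":-2,"wx":0,"wy":0,"wz":0},
    {"jaw":0,"dx":0,"dy":0,"dz":-3,"wx":0,"wy":0,"wz":0},
    {"jaw":0,"dx":0,"dy":0,"dz":-3,"wx":0,"wy":0,"wz":0},
    {"jaw":0,"dx":0,"dy":0,"dz":0,"wx":0,"wy":0,"wz":0},
  ],
)

```text
t: 3.9
tcp_pos: [539.2, 66.9, 212.2]
eef_rot: [[-0.898, 0.439, -0.001], [0.439, 0.898, -0.0], [0.001, -0.001, -1.0]]
wrist_force: [0.5, 1.0, -1.1]
gripper_width: 0.2
```

```bash
python3 g.py 505 330 215; python3 - <<'E'
from h import *
# tray corners: scene px outer top corners, and fit
from fit import *
E
```

```text
t 3.9 tcp [539.2  66.9 212.2] hd 64.0 tilt z [-0.001 -0.    -1.   ] F [ 0.5  1.  -1.1] w 0.2 q7 56.5
d cm [14.63 22.14 -0.28] wz None d norm 26.5
station [ 6.11589e+02 -4.34530e+01 -3.80000e-02] -2.2001788453902336
[[-0.8 -0.8]
 [-1.2 -1.5]
 [-1.6 -0.3]
 [ 0.3  0.6]
 [ 0.2 -1. ]
 [-0.9 -0.9]
 [-0.  -1.6]
 [-0.1  1. ]
 [-1.7 -0.6]]
tray [[336. 267.  25.]
 [335. 414.  25.]
 [571. 413.  25.]
 [574. 270.  25.]] [np.float64(238.0), np.float64(147.0), np.float64(236.0), np.float64(143.0)]
[[556. 401.  25.]
 [557. 259.  25.]
 [327. 241.  25.]
 [329. 399.  25.]]
amber [538.5  66.7 171. ] [1.4 1.4]
clear [377.  327.7 174.7] [1.4 1.4]
pink [411.   83.8 171. ] [1.4 1.4]
yellow [648.9 207.  171.6] [0.2 0.2]
bulbs [540.86731914  70.91360199  32.        ] [537.10181513  62.21187831  32.        ]
```

Call:
step_arm(
  plan=[
    {"jaw":0,"dx":1.5,"dy":2.2,"dz":0,"wx":0,"wy":0,"wz":0},
    {"jaw":0,"dx":2.6,"dy":4,"dz":0,"wx":0,"wy":0,"wz":0},
    {"jaw":0,"dx":2.6,"dy":4,"dz":0,"wx":0,"wy":0,"wz":0},
    {"jaw":0,"dx":2.6,"dy":4,"dz":0,"wx":0,"wy":0,"wz":0},
    {"jaw":0,"dx":2.5,"dy":3.8,"dz":0,"wx":0,"wy":0,"wz":0},
    {"jaw":0,"dx":1.8,"dy":2.7,"dz":0,"wx":0,"wy":0,"wz":0},
    {"jaw":0,"dx":0.7,"dy":1,"dz":0,"wx":0,"wy":0,"wz":0},
    {"jaw":0,"dx":0,"dy":0,"dz":0,"wx":0,"wy":0,"wz":0},
  ],
)

```text
t: 4.9
tcp_pos: [502.0, 330.0, 203.2]
eef_rot: [[-0.898, 0.441, -0.009], [0.441, 0.898, -0.006], [0.006, -0.009, -1.0]]
wrist_force: [0.7, -0.8, -0.9]
gripper_width: 0.196
```

```bash
python3 g.py 505 330 155; python3 - <<'E'
from h import *
a=save('scene','a2.png');b=save('side','b2.png')
A=cv2.imread('pics/a2.png')[100:310,320:500];B=cv2.imread('pics/b2.png')[90:260,90:280]
A=cv2.resize(A,None,fx=2.2,fy=2.2,interpolation=2);B=cv2.resize(B,None,fx=2,fy=2,interpolation=2)
C=np.zeros((max(A.shape[0],B.shape[0]),A.shape[1]+B.shape[1],3),np.uint8);C[:A.shape[0],:A.shape[1]]=A;C[:B.shape[0],A.shape[1]:]=B
cv2.imwrite('pics/c2.png',C)
E
```

```text
t 4.9 tcp [502.  330.  203.2] hd 63.8 tilt z [-0.009 -0.006 -1.   ] F [ 0.7 -0.8 -0.9] w 0.196 q7 30.2
d cm [-0.29  0.18  4.82] wz None d norm 4.8
```

View pics/c2.png

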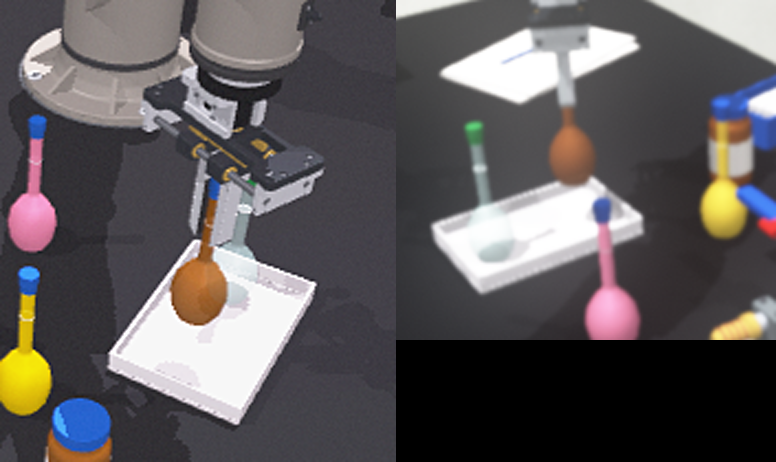

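The amber flask hangs upright over the tray's free half (c2 200,290), and the clear flask stands free behind it. Lowering now.

Call:
step_arm(
  plan=[
    {"jaw":0,"dx":-0.3,"dy":0.1,"dz":1.5,"wx":0,"wy":0,"wz":0},
    {"jaw":0,"dx":0,"dy":0,"dz":2,"wx":0,"wy":0,"wz":0},
    {"jaw":0,"dx":0,"dy":0,"dz":1,"wx":0,"wy":0,"wz":0},
    {"jaw":0,"dx":0,"dy":0,"dz":0.5,"wx":0,"wy":0,"wz":0},
    {"jaw":0,"dx":0,"dy":0,"dz":0,"wx":0,"wy":0,"wz":0},
    {"jaw":0,"dx":0,"dy":0,"dz":0,"wx":0,"wy":0,"wz":0},
  ],
)

```text
t: 5.75
tcp_pos: [507.5, 323.2, 150.9]
eef_rot: [[-0.894, 0.448, -0.008], [0.448, 0.894, -0.006], [0.004, -0.009, -1.0]]
wrist_force: [-0.5, -0.2, -2.0]
gripper_width: 0.2
```

```bash
python3 g.py 505 330 135
```

```text
t 5.75 tcp [507.5 323.2 150.9] hd 63.4 tilt z [-0.008 -0.006 -1.   ] F [-0.5 -0.2 -2. ] w 0.2 q7 31.6
d cm [0.52 0.51 1.59] wz None d norm 1.8
```

Call:
step_arm(
  plan=[
    {"jaw":0,"dx":0.3,"dy":0.5,"dz":0.4,"wx":0,"wy":0,"wz":0},
    {"jaw":0,"dx":0,"dy":0,"dz":0.4,"wx":0,"wy":0,"wz":0},
    {"jaw":0,"dx":0,"dy":0,"dz":0.3,"wx":0,"wy":0,"wz":0},
    {"jaw":0,"dx":0,"dy":0,"dz":0.2,"wx":0,"wy":0,"wz":0},
    {"jaw":0,"dx":0,"dy":0,"dz":0,"wx":0,"wy":0,"wz":0},
  ],
)

```text
t: 6.38
tcp_pos: [507.1, 330.0, 137.7]
eef_rot: [[-0.894, 0.447, -0.007], [0.447, 0.894, -0.005], [0.004, -0.008, -1.0]]
wrist_force: [0.4, 0.2, -1.4]
gripper_width: 0.198
```

```bash
python3 g.py 505 330 135
```

```text
t 6.38 tcp [507.1 330.  137.7] hd 63.4 tilt z [-0.007 -0.005 -1.   ] F [ 0.4  0.2 -1.4] w 0.198 q7 31.4
d cm [ 0.18 -0.09  0.27] wz None d norm 0.3
```

Call:
step_arm(
  plan=[
    {"jaw":0,"dx":0,"dy":0,"dz":0.2,"wx":0,"wy":0,"wz":0},
    {"jaw":0,"dx":0,"dy":0,"dz":0.1,"wx":0,"wy":0,"wz":0},
    {"jaw":0,"dx":0,"dy":0,"dz":0.1,"wx":0,"wy":0,"wz":0},
  ],
)

```text
t: 6.75
tcp_pos: [508.2, 330.5, 135.1]
eef_rot: [[-0.894, 0.448, -0.005], [0.448, 0.894, -0.003], [0.003, -0.005, -1.0]]
wrist_force: [-0.7, -1.0, 15.6]
gripper_width: 0.197
```

```bash
python3 g.py 505 330 135
```

```text
t 6.75 tcp [508.2 330.5 135.1] hd 63.4 tilt z [-0.005 -0.003 -1.   ] F [-0.7 -1.  15.6] w 0.197 q7 31.5
d cm [ 0.27 -0.18  0.01] wz None d norm 0.3
```

Call:
step_arm(
  plan=[
    {"jaw":0,"dx":0,"dy":0,"dz":-0.1,"wx":0,"wy":0,"wz":0},
    {"jaw":60,"dx":0,"dy":0,"dz":0,"wx":0,"wy":0,"wz":0},
    {"jaw":60,"dx":0,"dy":0,"dz":0,"wx":0,"wy":0,"wz":0},
    {"jaw":60,"dx":0,"dy":0,"dz":0,"wx":0,"wy":0,"wz":0},
    {"jaw":60,"dx":0,"dy":0,"dz":-1,"wx":0,"wy":0,"wz":0},
    {"jaw":60,"dx":0,"dy":0,"dz":-3,"wx":0,"wy":0,"wz":0},
    {"jaw":60,"dx":0,"dy":0,"dz":-4,"wx":0,"wy":0,"wz":0},
    {"jaw":60,"dx":0,"dy":0,"dz":-4,"wx":0,"wy":0,"wz":0},
  ],
)

```text
t: 7.75
tcp_pos: [507.8, 329.9, 258.7]
eef_rot: [[-0.894, 0.448, -0.008], [0.448, 0.894, -0.006], [0.004, -0.009, -1.0]]
wrist_force: [0.4, 1.2, -0.4]
gripper_width: 0.602
```

```bash
python3 g.py 575.7 12.9 280 87.8; python3 - <<'E'
from h import *
p=np.array([611.589,-43.453]);th=-.038
W=lambda x,y:p+[np.cos(th)*x-np.sin(th)*y,np.sin(th)*x+np.cos(th)*y]
print('tab',W(-38,55),'pin',W(22,55),'grip',W(0,122.5),'open',W(-122.5,0),'tabback',W(22+36,55))
E
```

```text
t 7.75 tcp [507.8 329.9 258.7] hd 63.4 tilt z [-0.008 -0.006 -1.   ] F [ 0.4  1.2 -0.4] w 0.602 q7 29.3
d cm [-20.26 -25.32  -1.98] wz -0.426 d norm 32.5
tab [575.70592974  12.95094728] pin [635.66261495  10.67149596] grip [616.24287978  78.95856564] open [489.17743436 -38.79912022] tabback [671.63662608   9.30382517]
```

Call:
step_arm(
  plan=[
    {"jaw":60,"dx":0,"dy":0,"dz":-1,"wx":0,"wy":0,"wz":-0.142},
    {"jaw":60,"dx":0,"dy":0,"dz":-1,"wx":0,"wy":0,"wz":-0.142},
    {"jaw":60,"dx":0,"dy":0,"dz":0,"wx":0,"wy":0,"wz":-0.142},
    {"jaw":60,"dx":0,"dy":-5.7,"dz":0,"wx":0,"wy":0,"wz":0},
    {"jaw":60,"dx":0,"dy":-5.7,"dz":0,"wx":0,"wy":0,"wz":0},
    {"jaw":60,"dx":0,"dy":-5.7,"dz":0,"wx":0,"wy":0,"wz":0},
    {"jaw":60,"dx":0,"dy":-5.7,"dz":0,"wx":0,"wy":0,"wz":0},
    {"jaw":60,"dx":0,"dy":-5.7,"dz":0,"wx":0,"wy":0,"wz":0},
  ],
)

```text
t: 8.75
tcp_pos: [502.1, 41.6, 289.1]
eef_rot: [[-1.0, 0.018, 0.001], [0.018, 1.0, 0.001], [-0.001, 0.001, -1.0]]
wrist_force: [1.4, 0.7, -0.2]
gripper_width: 0.601
```

Call:
step_arm(
  plan=[
    {"jaw":60,"dx":0,"dy":0,"dz":0,"wx":0,"wy":0,"wz":0},
  ],
)

```text
t: 8.88
tcp_pos: [501.9, 37.1, 290.1]
eef_rot: [[-1.0, 0.024, 0.002], [0.024, 1.0, 0.001], [-0.002, 0.001, -1.0]]
wrist_force: [0.6, 1.2, -0.4]
gripper_width: 0.601
```

```bash
python3 g.py 575.7 12.9 280 87.8; python3 - <<'E'
from h import *
s=state();w=save('wrist','w2.png')
T=np.eye(4);T[:3,:3]=s['eef_rot'];T[:3,3]=s['tcp_pos'];T=T@np.array(w['T_tool_cam']);np.save('pics/w2T.npy',T)
p=np.array([611.589,-43.453]);th=-.038
W=lambda x,y,z:[*(p+[np.cos(th)*x-np.sin(th)*y,np.sin(th)*x+np.cos(th)*y]),z]
im=cv2.imread('pics/w2.png')
for P in ((-38,55,125),(-38,42,119),(-38,68,119),(0,0,121),(0,165,112),(-12,165,112),(12,165,112),(-150,45,8),(-150,-45,8)):
    u=proj(w,W(*P),T);print(P,u.round(1));cv2.circle(im,tuple(int(round(k)) for k in u),1,(0,255,255),-1)
cv2.imwrite('pics/w2c.png',cv2.resize(im[40:340,100:500],None,fx=2,fy=2,interpolation=2))
E
```

```text
t 8.88 tcp [501.9  37.1 290.1] hd 88.6 tilt z [ 0.002  0.001 -1.   ] F [ 0.6  1.2 -0.4] w 0.601 q7 79.4
d cm [-7.43 -2.25  1.03] wz 0.014 d norm 7.8
(-38, 55, 125) [259.7 266.6]
(-38, 42, 119) [248.3 264.2]
(-38, 68, 119) [271.9 264.5]
(0, 0, 121) [210.9 296.1]
(0, 165, 112) [356.2 293.8]
(-12, 165, 112) [356.9 284.2]
(12, 165, 112) [355.5 303.2]
(-150, 45, 8) [257.6 153.8]
(-150, -45, 8) [190.9 152.8]
```

View pics/w2c.png

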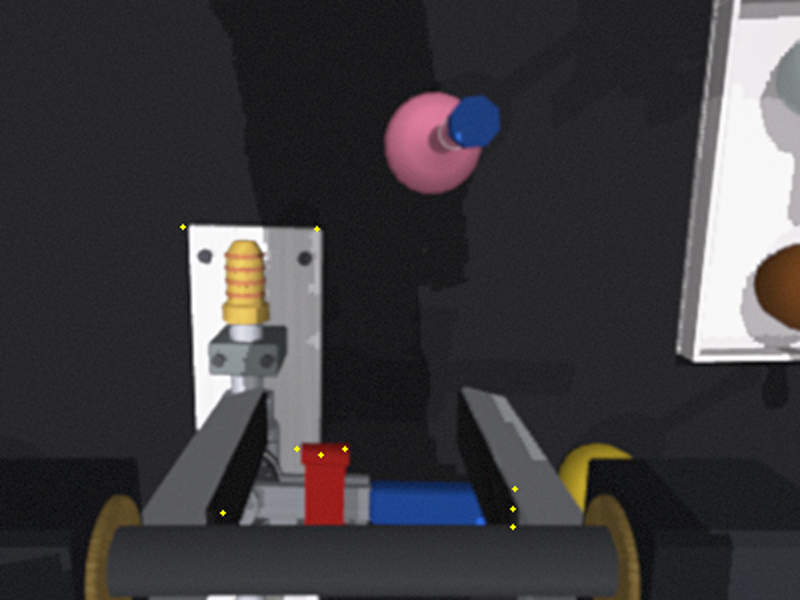

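The wrist view shows the catch roll at crop (325,453). That is 2 px to the +y side of the prediction, and the plate edges agree, so I'm shifting the station by +2 mm in y. The amber flask stands in the tray. Next I go above the tab.

Call:
step_arm(
  plan=[
    {"jaw":42,"dx":-3.7,"dy":-1,"dz":1,"wx":0,"wy":0,"wz":0.014},
    {"jaw":42,"dx":-3.7,"dy":-1,"dz":3,"wx":0,"wy":0,"wz":0},
    {"jaw":42,"dx":0,"dy":0,"dz":4,"wx":0,"wy":0,"wz":0},
    {"jaw":42,"dx":0,"dy":0,"dz":3,"wx":0,"wy":0,"wz":0},
    {"jaw":42,"dx":0,"dy":0,"dz":0,"wx":0,"wy":0,"wz":0},
    {"jaw":42,"dx":0,"dy":0,"dz":0,"wx":0,"wy":0,"wz":0},
  ],
)

```text
t: 9.68
tcp_pos: [580.3, 25.2, 180.5]
eef_rot: [[-1.0, 0.027, 0.006], [0.027, 1.0, 0.005], [-0.006, 0.005, -1.0]]
wrist_force: [-0.2, -0.5, 0.3]
gripper_width: 0.421
```

```bash
python3 g.py 575.5 15.2 125 87.8
```

```text
t 9.68 tcp [580.3  25.2 180.5] hd 88.5 tilt z [ 0.006  0.005 -1.   ] F [-0.2 -0.5  0.3] w 0.421 q7 88.7
d cm [ 0.49 -1.05  5.54] wz 0.012 d norm 5.7
```

Call:
step_arm(
  plan=[
    {"jaw":42,"dx":0.5,"dy":-1.05,"dz":0.5,"wx":0,"wy":0,"wz":0.012},
    {"jaw":42,"dx":0,"dy":0,"dz":1,"wx":0,"wy":0,"wz":0},
    {"jaw":42,"dx":0,"dy":0,"dz":0,"wx":0,"wy":0,"wz":0},
  ],
)

```text
t: 10.05
tcp_pos: [575.7, 14.8, 167.2]
eef_rot: [[-0.999, 0.039, 0.01], [0.039, 0.999, 0.007], [-0.009, 0.007, -1.0]]
wrist_force: [0.1, 0.5, -0.4]
gripper_width: 0.419
```

```bash
python3 g.py 575.5 15.2 125 87.8
```

```text
t 10.05 tcp [575.7  14.8 167.2] hd 87.8 tilt z [ 0.01   0.007 -1.   ] F [ 0.1  0.5 -0.4] w 0.419 q7 89.5
d cm [0.06 0.01 4.22] wz -0.001 d norm 4.2
```

Call:
step_arm(
  plan=[
    {"jaw":42,"dx":0,"dy":0,"dz":1.2,"wx":0,"wy":0,"wz":0},
    {"jaw":42,"dx":0,"dy":0,"dz":1.2,"wx":0,"wy":0,"wz":0},
    {"jaw":42,"dx":0,"dy":0,"dz":0,"wx":0,"wy":0,"wz":0},
  ],
)

```text
t: 10.42
tcp_pos: [575.9, 15.1, 141.4]
eef_rot: [[-0.999, 0.039, 0.01], [0.039, 0.999, 0.007], [-0.009, 0.007, -1.0]]
wrist_force: [-0.6, 0.0, -0.5]
gripper_width: 0.423
```

```bash
python3 g.py 575.5 15.2 125 87.8
```

```text
t 10.43 tcp [575.9  15.1 141.4] hd 87.8 tilt z [ 0.01   0.007 -1.   ] F [-0.6  0.  -0.5] w 0.423 q7 90.4
d cm [ 0.06 -0.    1.64] wz -0.0 d norm 1.6
```

Descend the rest of the way and close.

Call:
step_arm(
  plan=[
    {"jaw":42,"dx":0,"dy":0,"dz":0.9,"wx":0,"wy":0,"wz":0},
    {"jaw":42,"dx":0,"dy":0,"dz":0.7,"wx":0,"wy":0,"wz":0},
    {"jaw":42,"dx":0,"dy":0,"dz":0,"wx":0,"wy":0,"wz":0},
    {"jaw":10,"dx":0,"dy":0,"dz":0,"wx":0,"wy":0,"wz":0},
    {"jaw":10,"dx":0,"dy":0,"dz":0,"wx":0,"wy":0,"wz":0},
    {"jaw":10,"dx":0,"dy":0,"dz":0,"wx":0,"wy":0,"wz":0},
  ],
)

```text
t: 11.18
tcp_pos: [576.3, 15.1, 124.5]
eef_rot: [[-0.999, 0.039, 0.01], [0.039, 0.999, 0.006], [-0.01, 0.007, -1.0]]
wrist_force: [-0.1, -1.0, -1.3]
gripper_width: 0.273
```

```bash
python3 g.py 575.5 15.2 125 87.8
```

```text
t 11.18 tcp [576.3  15.1 124.5] hd 87.8 tilt z [ 0.01   0.006 -1.   ] F [-0.1 -1.  -1.3] w 0.273 q7 91.1
d cm [ 0.08  0.   -0.05] wz -0.0 d norm 0.1
```

The opening is 25.7 mm, so the roll is held by its ends. I'm swinging it over along the hinge circle.

Call:
step_arm(
  plan=[
    {"jaw":10,"dx":-0.5,"dy":0,"dz":-1.2,"wx":0,"wy":0,"wz":0},
    {"jaw":10,"dx":-0.75,"dy":0,"dz":-1.1,"wx":0,"wy":0,"wz":0},
    {"jaw":10,"dx":-0.95,"dy":0,"dz":-0.9,"wx":0,"wy":0,"wz":0},
    {"jaw":10,"dx":0,"dy":0,"dz":0,"wx":0,"wy":0,"wz":0},
  ],
)

```text
t: 11.68
tcp_pos: [599.8, 13.9, 159.3]
eef_rot: [[-0.999, 0.039, 0.01], [0.039, 0.999, 0.006], [-0.01, 0.007, -1.0]]
wrist_force: [0.1, -0.1, -2.1]
gripper_width: 0.268
```

```bash
cat > c.py <<'E'
import sys
from h import *
s=state();p=np.array(s['tcp_pos']);R=np.array(s['eef_rot']);g=p+6*R[:,2]
th=-.038;e=np.array([np.cos(th),np.sin(th)])
pin=np.array([635.7,12.9])
r=np.array([(g[:2]-pin)@e,g[2]-101]);f=np.degrees(np.arctan2(r[1],r[0]))
print('t',s['t'],'rel',r.round(1),'rad',np.linalg.norm(r).round(1),'phi',f.round(1),'catch',np.radians(163.3-f).round(2),'F',np.round(s['wrist_force'],1),'w',round(s['gripper_width'],3),'tilt',R[:,2].round(3),'y',(g[:2]-pin)@[-e[1],e[0]])
for k in map(float,sys.argv[1:]):
    n=62.6*np.array([np.cos(np.radians(k)),np.sin(np.radians(k))]);print(k,'dx,dz',(-(n-r)/10).round(2));r=n
E
python3 c.py 115 103 91 79 67 57
```

```text
t 11.675 rel [-35.9  52.3] rad 63.5 phi 124.4 catch 0.68 F [ 0.1 -0.1 -2.1] w 0.268 tilt [ 0.01   0.006 -1.   ] y -0.31031885544902194
115.0 dx,dz [-0.94 -0.44]
103.0 dx,dz [-1.24 -0.43]
91.0 dx,dz [-1.3  -0.16]
79.0 dx,dz [-1.3   0.11]
67.0 dx,dz [-1.25  0.38]
57.0 dx,dz [-0.96  0.51]
```

Works well; force is low.

Call:
step_arm(
  plan=[
    {"jaw":10,"dx":-0.95,"dy":0,"dz":-0.45,"wx":0,"wy":0,"wz":0},
    {"jaw":10,"dx":-1.25,"dy":0,"dz":-0.4,"wx":0,"wy":0,"wz":0},
    {"jaw":10,"dx":-1.3,"dy":0,"dz":-0.15,"wx":0,"wy":0,"wz":0},
    {"jaw":10,"dx":0,"dy":0,"dz":0,"wx":0,"wy":0,"wz":0},
  ],
)

```text
t: 12.18
tcp_pos: [635.7, 12.2, 170.0]
eef_rot: [[-0.999, 0.039, 0.008], [0.039, 0.999, 0.006], [-0.007, 0.007, -1.0]]
wrist_force: [-1.5, 0.5, 2.4]
gripper_width: 0.272
```

```bash
python3 c.py 79 67 57
```

```text
t 12.175 rel [ 0.1 63. ] rad 63.0 phi 89.9 catch 1.28 F [-1.5  0.5  2.4] w 0.272 tilt [ 0.008  0.006 -1.   ] y -0.6486385758296735
79.0 dx,dz [-1.19  0.15]
67.0 dx,dz [-1.25  0.38]
57.0 dx,dz [-0.96  0.51]
```

Call:
step_arm(
  plan=[
    {"jaw":10,"dx":-1.2,"dy":0,"dz":0.15,"wx":0,"wy":0,"wz":0},
    {"jaw":10,"dx":-1.25,"dy":0,"dz":0.4,"wx":0,"wy":0,"wz":0},
    {"jaw":10,"dx":-0.9,"dy":0,"dz":0.45,"wx":0,"wy":0,"wz":0},
    {"jaw":10,"dx":0,"dy":0,"dz":0,"wx":0,"wy":0,"wz":0},
  ],
)

```text
t: 12.68
tcp_pos: [671.7, 10.5, 160.7]
eef_rot: [[-0.999, 0.04, 0.011], [0.04, 0.999, 0.006], [-0.01, 0.007, -1.0]]
wrist_force: [-1.0, 0.5, 3.0]
gripper_width: 0.269
```

```bash
python3 c.py 57
```

```text
t 12.675 rel [36.1 53.7] rad 64.7 phi 56.0 catch 1.87 F [-1.   0.5  3. ] w 0.269 tilt [ 0.011  0.006 -1.   ] y -0.9572518891451679
57.0 dx,dz [0.2  0.12]
```

Call:
step_arm(
  plan=[
    {"jaw":50,"dx":0,"dy":0,"dz":0,"wx":0,"wy":0,"wz":0},
    {"jaw":50,"dx":0,"dy":0,"dz":0,"wx":0,"wy":0,"wz":0},
    {"jaw":50,"dx":0,"dy":0,"dz":-2,"wx":0,"wy":0,"wz":0},
    {"jaw":50,"dx":0,"dy":0,"dz":-4,"wx":0,"wy":0,"wz":0},
    {"jaw":50,"dx":0,"dy":0,"dz":-4,"wx":0,"wy":0,"wz":0.175},
    {"jaw":50,"dx":0,"dy":0,"dz":0,"wx":0,"wy":0,"wz":0.175},
    {"jaw":50,"dx":0,"dy":0,"dz":0,"wx":0,"wy":0,"wz":0.175},
    {"jaw":50,"dx":0,"dy":0,"dz":0,"wx":0,"wy":0,"wz":0.175},
  ],
)

```text
t: 13.68
tcp_pos: [669.9, 10.1, 272.2]
eef_rot: [[-0.725, 0.689, 0.015], [0.689, 0.725, 0.009], [-0.005, 0.017, -1.0]]
wrist_force: [-0.7, 0.9, -0.2]
gripper_width: 0.498
```

Call:
step_arm(
  plan=[
    {"jaw":60,"dx":0,"dy":0,"dz":0,"wx":0,"wy":0,"wz":0.175},
    {"jaw":60,"dx":0,"dy":0,"dz":0,"wx":0,"wy":0,"wz":0.175},
    {"jaw":60,"dx":0,"dy":0,"dz":0,"wx":0,"wy":0,"wz":0.175},
    {"jaw":60,"dx":0,"dy":0,"dz":0,"wx":0,"wy":0,"wz":0.175},
    {"jaw":60,"dx":0,"dy":0,"dz":0,"wx":0,"wy":0,"wz":0.1},
    {"jaw":60,"dx":0,"dy":0,"dz":0,"wx":0,"wy":0,"wz":0},
  ],
)

```text
t: 14.42
tcp_pos: [669.8, 10.9, 281.7]
eef_rot: [[0.016, 1.0, 0.022], [1.0, -0.017, 0.014], [0.014, 0.022, -1.0]]
wrist_force: [0.8, 0.0, -0.7]
gripper_width: 0.599
```

```bash
python3 g.py 616.2 81 250 -2.2
```

```text
t 14.43 tcp [669.8  10.9 281.7] hd -1.0 tilt z [ 0.022  0.014 -1.   ] F [ 0.8  0.  -0.7] w 0.599 q7 10.1
d cm [ 6.88 -5.55  3.15] wz 0.022 d norm 9.4
```

Call:
step_arm(
  plan=[
    {"jaw":60,"dx":3.4,"dy":-2.7,"dz":0,"wx":0.022,"wy":-0.014,"wz":0.022},
    {"jaw":60,"dx":3.4,"dy":-2.7,"dz":3,"wx":0,"wy":0,"wz":0},
    {"jaw":60,"dx":0,"dy":0,"dz":4,"wx":0,"wy":0,"wz":0},
    {"jaw":60,"dx":0,"dy":0,"dz":0,"wx":0,"wy":0,"wz":0},
    {"jaw":60,"dx":0,"dy":0,"dz":0,"wx":0,"wy":0,"wz":0},
  ],
)

```text
t: 15.05
tcp_pos: [617.5, 82.2, 215.8]
eef_rot: [[0.027, 1.0, 0.004], [1.0, -0.027, 0.003], [0.003, 0.004, -1.0]]
wrist_force: [1.0, -0.6, -0.3]
gripper_width: 0.605
```

```bash
python3 g.py 616.2 81 111 -2.2;python3 - <<'E'
from h import *
a=save('scene','a3.png');b=save('side','b3.png')
A=cv2.imread('pics/a3.png')[130:310,180:480];B=cv2.imread('pics/b3.png')[110:290,100:400]
A=cv2.resize(A,(500,300),interpolation=2);B=cv2.resize(B,(500,300),interpolation=2)
cv2.imwrite('pics/c3.png',np.vstack([A,B]))
E
```

```text
t 15.05 tcp [617.5  82.2 215.8] hd -1.5 tilt z [ 0.004  0.003 -1.   ] F [ 1.  -0.6 -0.3] w 0.605 q7 3.0
d cm [-0.16 -0.17 10.48] wz 0.011 d norm 10.5
```

View pics/c3.png

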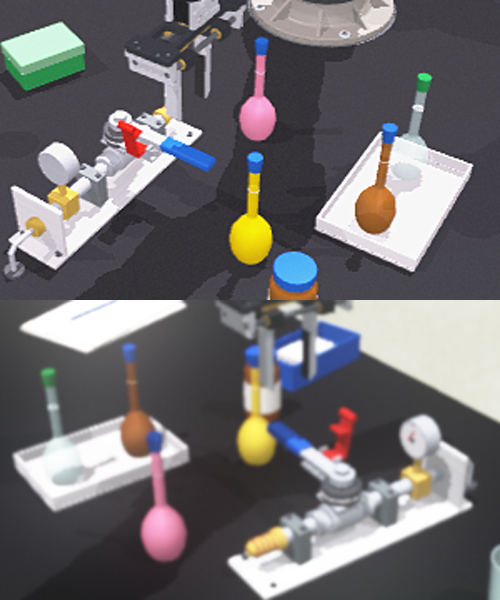

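The catch is thrown back (lower panel, 343,430), the amber flask stands in the tray (387,200), and the lever is closed with the gripper above it. Descending onto the sleeve.

Call:
step_arm(
  plan=[
    {"jaw":60,"dx":-0.15,"dy":-0.15,"dz":3,"wx":0,"wy":0,"wz":0.011},
    {"jaw":60,"dx":0,"dy":0,"dz":3,"wx":0,"wy":0,"wz":0},
    {"jaw":60,"dx":0,"dy":0,"dz":1.5,"wx":0,"wy":0,"wz":0},
    {"jaw":60,"dx":0,"dy":0,"dz":0,"wx":0,"wy":0,"wz":0},
  ],
)

```text
t: 15.65
tcp_pos: [619.8, 79.6, 143.7]
eef_rot: [[0.04, 0.999, 0.011], [0.999, -0.04, 0.006], [0.006, 0.01, -1.0]]
wrist_force: [-0.2, -0.0, 0.4]
gripper_width: 0.601
```

```bash
python3 g.py 616.2 81 111 -2.2
```

```text
t 15.65 tcp [619.8  79.6 143.7] hd -2.3 tilt z [ 0.011  0.006 -1.   ] F [-0.2 -0.   0.4] w 0.601 q7 6.0
d cm [ 0.1  -0.4   3.27] wz -0.001 d norm 3.3
```

Call:
step_arm(
  plan=[
    {"jaw":60,"dx":0.1,"dy":-0.4,"dz":1.3,"wx":0.01,"wy":-0.006,"wz":0},
    {"jaw":60,"dx":0,"dy":0,"dz":1.3,"wx":0,"wy":0,"wz":0},
    {"jaw":60,"dx":0,"dy":0,"dz":0.7,"wx":0,"wy":0,"wz":0},
    {"jaw":60,"dx":0,"dy":0,"dz":0,"wx":0,"wy":0,"wz":0},
    {"jaw":10,"dx":0,"dy":0,"dz":0,"wx":0,"wy":0,"wz":0},
    {"jaw":10,"dx":0,"dy":0,"dz":0,"wx":0,"wy":0,"wz":0},
    {"jaw":10,"dx":0,"dy":0,"dz":0,"wx":0,"wy":0,"wz":0},
    {"jaw":10,"dx":0,"dy":0,"dz":0,"wx":0,"wy":0,"wz":0},
  ],
)

```text
t: 16.65
tcp_pos: [617.5, 81.1, 111.2]
eef_rot: [[0.04, 0.999, 0.003], [0.999, -0.04, 0.001], [0.001, 0.003, -1.0]]
wrist_force: [2.2, -0.0, -4.3]
gripper_width: 0.256
```

```bash
cat > l.py <<'E'
import sys
from h import *
c=np.array([611.6,-41.4]);s=state();p=np.array(s['tcp_pos']);R=np.array(s['eef_rot']);g=p+6*R[:,2];r=g[:2]-c
h=np.degrees(np.arctan2(R[1,1],R[0,1]));ang=np.degrees(np.arctan2(r[1],r[0]))-90+2.2
print('t',s['t'],'lever by pos',ang.round(1),'by heading',round(h+2.2,1),'rad',np.linalg.norm(r).round(1),'gz',g[2].round(1),'tilt',R[:,2].round(3),'F',np.round(s['wrist_force'],1),'w',round(s['gripper_width'],3),'q',np.round(s['qpos'],0))
rad=float(sys.argv[1])
P=g;hh=h
for k in map(float,sys.argv[2:]):
    f=np.radians(k+90-2.2);n=np.array([*(c+rad*np.array([np.cos(f),np.sin(f)])),105])
    H=np.radians(hh);M=np.array([[-np.sin(H)*-1*-1,np.cos(H),0],[np.cos(H),np.sin(H),0],[0,0,-1]]) # cols x,y,z of tool pointing down
    M[:,0]=np.cross(M[:,1],M[:,2])
    print(k,(M.T@(n-P)/10).round(2),'wz',-np.radians(k-2.2-hh).round(3));P=n;hh=k-2.2
E
python3 l.py 122.5 8 16 24 32 40
```

```text
t 16.65 lever by pos -0.6 by heading -0.1 rad 122.6 gz 105.2 tilt [ 0.003  0.001 -1.   ] F [ 2.2 -0.  -4.3] w 0.256 q [-42.  32.  39. 107. -26.  50.   7.]
8.0 [-0.13 -1.82  0.02] wz -0.141
16.0 [-0.12 -1.7   0.  ] wz -0.14
24.0 [-0.12 -1.7   0.  ] wz -0.14
32.0 [-0.12 -1.7   0.  ] wz -0.14
40.0 [-0.12 -1.7   0.  ] wz -0.14
```

The sleeve is gripped (24 mm). Starting the arc.

Call:
step_arm(
  plan=[
    {"jaw":10,"dx":-0.1,"dy":-1.7,"dz":0,"wx":0,"wy":0,"wz":-0.14},
    {"jaw":10,"dx":-0.1,"dy":-1.7,"dz":0,"wx":0,"wy":0,"wz":-0.14},
    {"jaw":10,"dx":-0.1,"dy":-1.7,"dz":0,"wx":0,"wy":0,"wz":-0.14},
  ],
)

```text
t: 17.02
tcp_pos: [567.6, 73.1, 111.2]
eef_rot: [[-0.381, 0.924, 0.005], [0.924, 0.381, 0.0], [-0.002, 0.005, -1.0]]
wrist_force: [2.0, -4.0, -2.6]
gripper_width: 0.252
```

```bash
python3 l.py 122.5 24 32 40 48 56
```

```text
t 17.025 lever by pos 23.2 by heading 24.6 rad 122.6 gz 105.2 tilt [ 0.005  0.    -1.   ] F [ 2.  -4.  -2.6] w 0.252 q [-40.  26.  34. 113. -20.  46.  27.]
24.0 [-0.01 -0.17  0.02] wz 0.011
32.0 [-0.12 -1.7   0.  ] wz -0.14
40.0 [-0.12 -1.7   0.  ] wz -0.14
48.0 [-0.12 -1.7   0.  ] wz -0.14
56.0 [-0.12 -1.7   0.  ] wz -0.14
```

Tracks very well. Continue.

Call:
step_arm(
  plan=[
    {"jaw":10,"dx":-0.1,"dy":-1.8,"dz":0,"wx":0,"wy":0,"wz":-0.13},
    {"jaw":10,"dx":-0.1,"dy":-1.7,"dz":0,"wx":0,"wy":0,"wz":-0.14},
    {"jaw":10,"dx":-0.1,"dy":-1.7,"dz":0,"wx":0,"wy":0,"wz":-0.14},
    {"jaw":10,"dx":-0.1,"dy":-1.7,"dz":0,"wx":0,"wy":0,"wz":-0.14},
  ],
)

```text
t: 17.52
tcp_pos: [512.8, 31.3, 111.3]
eef_rot: [[-0.819, 0.574, 0.009], [0.574, 0.819, 0.001], [-0.007, 0.006, -1.0]]
wrist_force: [5.4, -1.5, -6.0]
gripper_width: 0.251
```

```bash
python3 l.py 122.5 64 72 80 88 90
```

```text
t 17.525 lever by pos 55.9 by heading 57.2 rad 122.6 gz 105.3 tilt [ 0.009  0.001 -1.   ] F [ 5.4 -1.5 -6. ] w 0.251 q [-33.  19.  27. 120. -13.  42.  57.]
64.0 [-0.09 -1.74  0.03] wz -0.119
72.0 [-0.12 -1.7   0.  ] wz -0.14
80.0 [-0.12 -1.7   0.  ] wz -0.14
88.0 [-0.12 -1.7   0.  ] wz -0.14
90.0 [-0.01 -0.43  0.  ] wz -0.035
```

Call:
step_arm(
  plan=[
    {"jaw":10,"dx":-0.1,"dy":-1.75,"dz":0,"wx":0,"wy":0,"wz":-0.13},
    {"jaw":10,"dx":-0.1,"dy":-1.7,"dz":0,"wx":0,"wy":0,"wz":-0.14},
    {"jaw":10,"dx":-0.1,"dy":-1.7,"dz":0,"wx":0,"wy":0,"wz":-0.14},
    {"jaw":10,"dx":0,"dy":0,"dz":0,"wx":0,"wy":0,"wz":0},
  ],
)

```text
t: 18.02
tcp_pos: [491.5, -16.2, 111.3]
eef_rot: [[-0.982, 0.189, 0.011], [0.189, 0.982, 0.003], [-0.01, 0.005, -1.0]]
wrist_force: [2.3, 3.8, -8.0]
gripper_width: 0.253
```

```bash
python3 l.py 122.5 88 90
```

```text
t 18.025 lever by pos 80.3 by heading 81.3 rad 122.6 gz 105.3 tilt [ 0.011  0.003 -1.   ] F [ 2.3  3.8 -8. ] w 0.253 q [-25.  17.  22. 123. -10.  41.  83.]
88.0 [-0.1  -1.64  0.03] wz -0.117
90.0 [-0.01 -0.43  0.  ] wz -0.035
```

Call:
step_arm(
  plan=[
    {"jaw":10,"dx":-0.1,"dy":-1.2,"dz":0,"wx":0,"wy":0,"wz":-0.09},
    {"jaw":10,"dx":0,"dy":-0.6,"dz":0,"wx":0,"wy":0,"wz":-0.04},
    {"jaw":10,"dx":0,"dy":0,"dz":0,"wx":0,"wy":0,"wz":0},
    {"jaw":10,"dx":0,"dy":0,"dz":0,"wx":0,"wy":0,"wz":0},
  ],
)

```text
t: 18.52
tcp_pos: [489.4, -30.3, 111.2]
eef_rot: [[-0.998, 0.069, 0.009], [0.069, 0.998, 0.006], [-0.008, 0.007, -1.0]]
wrist_force: [-0.2, 3.0, -0.5]
gripper_width: 0.25
```

```bash
python3 l.py 122.5 90
```

```text
t 18.525 lever by pos 87.0 by heading 88.2 rad 122.6 gz 105.2 tilt [ 0.009  0.006 -1.   ] F [-0.2  3.  -0.5] w 0.25 q [-22.  17.  21. 123.  -9.  41.  92.]
90.0 [-0.02 -0.64  0.02] wz -0.031
```

Call:
step_arm(
  plan=[
    {"jaw":10,"dx":0,"dy":-0.3,"dz":0,"wx":0,"wy":0,"wz":-0.02},
    {"jaw":10,"dx":0,"dy":-0.1,"dz":0,"wx":0,"wy":0,"wz":0},
    {"jaw":10,"dx":0,"dy":-0.1,"dz":0,"wx":0,"wy":0,"wz":0},
    {"jaw":10,"dx":0,"dy":-0.1,"dz":0,"wx":0,"wy":0,"wz":0},
  ],
)

```text
t: 19.02
tcp_pos: [489.1, -34.8, 111.1]
eef_rot: [[-0.999, 0.049, 0.008], [0.049, 0.999, 0.007], [-0.008, 0.007, -1.0]]
wrist_force: [-1.5, 8.6, 0.0]
gripper_width: 0.248
```

```bash
python3 l.py 122.5 90;python3 - <<'E'
from h import *
a=save('scene','a4.png');b=save('side','b4.png')
A=cv2.imread('pics/a4.png')[130:310,180:480];B=cv2.imread('pics/b4.png')[110:290,100:400]
A=cv2.resize(A,(500,300),interpolation=2);B=cv2.resize(B,(500,300),interpolation=2)
cv2.imwrite('pics/c4.png',np.vstack([A,B]))
E
python3 l.py 122.5
```

```text
t 19.025 lever by pos 89.1 by heading 89.4 rad 122.7 gz 105.1 tilt [ 0.008  0.007 -1.   ] F [-1.5  8.6  0. ] w 0.248 q [-21.  17.  21. 123.  -9.  41.  93.]
90.0 [-0.02 -0.19  0.01] wz -0.01
t 19.125 lever by pos 89.1 by heading 89.4 rad 122.7 gz 105.1 tilt [ 0.008  0.007 -1.   ] F [-0.9  6.6  0.8] w 0.255 q [-21.  17.  21. 123.  -9.  41.  93.]
```

View pics/c4.png

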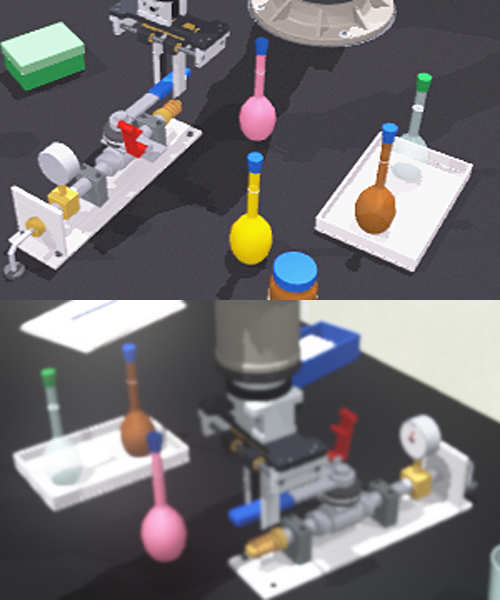

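The lever lies in line with the gas line and is held by the gripper. The catch is back and the amber flask is upright in the tray, so I'm handing in.

```bash
python3 -c "
from plant import *
print(job_done())"
```

```text
the job is handed in; nothing more can be done
None
```

The job is handed in at about 19 s of the 67 s allowed, with the gripper still holding the lever open. The hand-in gave no verdict.

- **Flask:** I lifted the amber flask by its neck and lowered it onto the tray floor, pressing with about 16 N before easing off and letting go. The final pictures show it upright in the free half of the tray.
- **Catch:** I took the red catch by the two ends of its roll and swung it back to about 1.87 rad, worked out from the gripper's position. It stayed back after I let go, with the lever still closed.
- **Lever:** I gripped the blue sleeve and turned it about 89° (roughly 1.55 rad by both the gripper's position and its heading). The last wrist force was about 6.6 N against the spring.
- **Bystanders:** the clear flask, tip box and reagent jar look unmoved in the final pictures. The beaker was hardly in those crops, but the arm never went near it.

**What disagreed:**
- With the flask's neck gripped, the opening read about 19 mm, not the expected 14 mm. The grip held all the same.
- The wrist camera put the station about 2 mm further in +y than the fixed cameras did. I used the corrected position for the catch and lever.

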